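Slide the label plate out over the ledge end

TASK

On the raised ledge of the lab bench lies a flat yellow label plate that nobody can get a finger under. With the fingertips only and without lifting it, push it square against the ledge's white back upstand and along the ledge towards the blue tray, until about a quarter of its length (roughly 30 mm) sticks out past that end of the ledge, still lying flat and ready to be picked up by its edge. Leave the tray, the vial rack, the bottle and the vial where they stand.

Things in the scene. Friction and masses are not known exactly. Their poses are not given: they have to be found in the camera images.
- ledge: Low shelf fixed on the bench. Grey deck, flat top 60 mm above the bench, 380 mm long along its y. Origin: on the bench below the middle. In its frame the deck runs from the open front edge at x = -90 mm to the white upstand's front face at x = +75 mm; the upstand, on the far side, is 10 mm thick and rises 14 mm above the deck. Both ends (y = +190 and -190 mm) are open, without lips.
- plate: Yellow lacquered aluminium plate, 92 mm (its x) by 130 mm (its y), 5 mm thick, 0.11 to 0.22 kg, loose and flat on the deck. Origin: centre of its underside. It starts off the upstand, near the middle of the ledge, its y axis within 0.25 rad of the ledge's. It slides with dry friction and stays where it is left; it falls if half of it overhangs.
- tray: Open blue plastic tray, 150 x 110 x 30 mm high, loose on the bench just beyond one end of the ledge (either the +y or the -y end). Origin: centre of its underside. It marks the end over which the plate must stick out.
- rack: Grey rack with 20 black-capped vials fixed in it, 150 x 110 mm, 55 mm high, loose on the bench beyond the other end of the ledge. Origin: centre of its underside. Not to be moved.
- bottle: Amber bottle, 52 mm across, 100 mm high, standing loose on the bench between the robot and the ledge. Origin: centre of its underside. Not to be moved.
- vial: Black-capped glass vial, 26 mm across, 52 mm high, standing loose on the bench between the robot and the ledge. Origin: centre of its underside. Not to be moved.
Not all that is in view belongs to the job. What is meant by the plate is not black, pink or purple, and is the smaller of those in its own colour.

How it is judged:
By the outcome, as a careful person would: the job done as asked, in the order asked, and still so for the second after the job is handed in, with the robot touching nothing.
It also fails if it takes over 72 s, if anything falls off the work surface, if the arm or the gripper's body presses on something with over 40 N, if the wrist force passes 120 N, or if a joint passes its speed limit or range.

ROBOT

A 6-joint arm with a two-finger parallel gripper is mounted at the origin on the work surface. World frame = base frame: x ahead of the robot, y to its left, z up, the work surface at z = 0. Lengths are in m, angles in rad, forces in N, time in s.
With the tool pointing down it reaches from about 0.35 to 0.725 m from the base axis. Payload 6 kg.
Tool frame: the origin (TCP) lies at the very end of the fingers, on their centre line; the grasp point (between the pads) lies env.grip_point_offset behind it (env.grip_point_offset is the distance from the TCP to the grasp point, in m); z points along the fingers, y is the line along which they close (so a half turn about z gives the same grasp; the last joint's range is limited). The gripper opens to 85 mm and grips with 20 to 120 N. Pads are 22 mm wide; open, the fingers measure 114 mm over their backs; the gripper's body (76 mm by 85 mm) begins 54 mm behind the grasp point. The pads swing forward as they close: fully open they stand 13 mm farther back than shut.
Start: joints at [-0.868, 0.04, 0.085, 0, -1.615, -0.334], TCP at [0.216, -0.56, 0.231] pointing down, gripper open.
Joint ranges: [-2.56, 2.56], [-1.29, 2.01], [-1.08, 1.49], [-3.29, 1.98], [-2.81, -0.18], [-2.99, 2.99]. Speed limits (rad/s): [2.57, 2.57, 3.01, 3.14, 3.14, 3.14].

INTERFACE

Orientations are given as a rotation vector (axis times angle).
In Python, from station import env gives the robot as it stands.
- The arm moves only by the shell command python3 -m handwheel 'ROWS'. ROWS is a JSON object of lists of equal length, an entry for each row: "jaw": the opening, from 0 (shut) to 1 (fully open); "delta_pos": the shift along the tool's x, y, z normalised to -1 to 1, where 1 is 100 mm, a list of three; "delta_rot": the turn, a rotation vector about the tool's x, y, z normalised to -1 to 1, where 1 is 2 pi rad, a list of three. In form: {"jaw": [jaw, ...], "delta_pos": [[dx, dy, dz], ...], "delta_rot": [[rx, ry, rz], ...]}. A call has 1 to 8 rows; each row is the pose to reach, as a shift and turn from the pose commanded when the call began, along the tool's axes at that moment, turning the shorter way round; what a row does not reach only later rows make up. A row lasts 1/10 s, in which the tool goes at most 50 mm and 8.59 degrees, less where a joint would pass 70% of its speed; a pose out of reach is approached as far as the arm can. A call with a number of a shift or a turn outside -1 to 1 is refused whole. A call with a gripper value outside its range is refused whole. The fingers move at their own pace and stop on an object; the grip force is fixed at half the most. Time passes only in rows, so rows that repeat a pose let the fingers close. It gives the time, the measured TCP pose, the force, the opening and the grip force at its end, in the units of the state.
- env.get_obs(): the state, without advancing time (a new reading comes with each control period).
- env.snapshot(name): name is "side" or "top" or "wrist"; returns the picture (384x512x3 uint8, red, green, blue); there is no depth.
- env.get_calibration(name): a dict with "fovy" (degrees; the focal length in pixels is half the picture's height over the tangent of half this angle, whatever the lens; pixels are square), "cx", "cy" (the principal point, pixels), "extrinsics" (4x4, takes a point from camera to world coordinates); the wrist camera has in their place "tool_from_camera" (4x4, takes a point from camera to tool coordinates, whose origin is the TCP and whose axes are the flange's). Camera axes: x right, y down, z forward; pixel columns grow to the right and rows downward; lengths in m; the calibration is good to about 2 mm. A picture is of the moment at which its call begins: read the wrist's pose just before it. get_calibration takes no time and is no camera call.
- env.close_job(): hands the job in; it is judged then, once.
The state is a dict: "time_s": time; "joints": joint angles; "dq": joint speeds; "tau": joint torques, N m; "tcp_pos": TCP position; "eef_rot": TCP orientation; "ft_force": force on the tool from outside, world axes, zero at the start; "ft_torque": the same for the moment, N m; "finger_gap": opening from 0.0 (shut) to 1.0 (fully open); "gripper_force": force on a finger pad.
Only numpy, scipy, OpenCV 4.12 (cv2) and the standard library are available. Lean on these libraries where they do the work, as an engineer would, in place of code of your own. Each camera call takes 0.05 s, during which the arm holds its last target. There are 200 camera calls.

## Working session

There is one attempt and no reset: what is moved stays moved. The work goes in short steps, Python scripts to look and compute and a shell command to move; the robot and the scene stay as the last step left them, time stands still between calls to the robot, and variables do not carry over. Pictures are saved under pics/ and viewed, at most 10 in all, crops included, and the job is handed in when it is done.

```bash
ls; mkdir -p pics; python3 - <<'E'
from station import env
import cv2,numpy as np
for n in("top","side"):
    im=env.snapshot(n); cv2.imwrite(f"pics/{n}0.png",im[:,:,::-1]); c=env.get_calibration(n); print(n,c["fovy"],c["cx"],c["cy"],np.round(c["extrinsics"],4).tolist())
o=env.get_obs(); print({k:np.round(v,4).tolist() for k,v in o.items()}); print(env.grip_point_offset)
print(env.get_calibration("wrist"))
E
```

```text
pics
top 45.91615116730471 255.85020980210618 187.98383482876187 [[0.0122, -0.9927, 0.1199, 0.3201], [-0.9999, -0.0119, 0.0033, 0.0295], [-0.0018, -0.1199, -0.9928, 1.4131], [0.0, 0.0, 0.0, 1.0]]
side 43.111519766604935 261.93261439741957 194.53853184331564 [[-0.7237, -0.5226, 0.4508, -0.2587], [-0.6899, 0.5298, -0.4933, 0.8372], [0.019, -0.668, -0.7439, 1.2522], [0.0, 0.0, 0.0, 1.0]]
{'time_s': 0.1, 'joints': [-0.8683, 0.0408, 0.0839, -0.0004, -1.6155, -0.3337], 'dq': [0.0007, 0.0004, 0.0033, 0.0023, -0.0017, -0.0001], 'tau': [-0.0045, -36.9348, 34.828, 6.9518, -0.0046, -0.0], 'tcp_pos': [0.2163, -0.5593, 0.2304], 'eef_rot': [0.576, -3.0879, -0.0025], 'ft_force': [0.7839, 0.114, 0.3131], 'ft_torque': [0.0287, 0.0501, 0.0215], 'gripper_force': 0.0, 'finger_gap': 1.0029}
0.0187
{'fovy': 66.6635064523715, 'cx': 261.6187927289969, 'cy': 190.50537821646617, 'tool_from_camera': array([[ 4.29612528e-04, -9.60319345e-01, -2.78902441e-01,
         6.97948365e-02],
       [ 9.99999882e-01,  3.49207366e-04,  3.37974409e-04,
         2.63014944e-04],
       [-2.27168576e-04, -2.78902554e-01,  9.60319381e-01,
        -1.42607850e-01],
       [ 0.00000000e+00,  0.00000000e+00,  0.00000000e+00,
         1.00000000e+00]])}
```

View pics/top0.png

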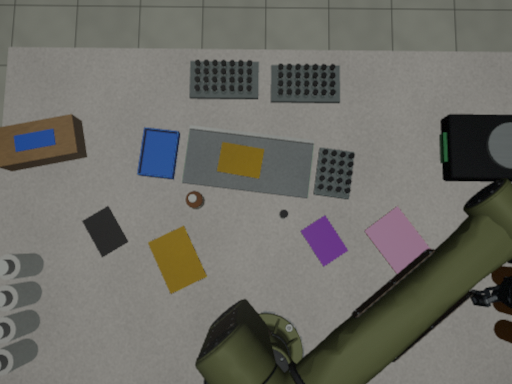

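View pics/side0.png

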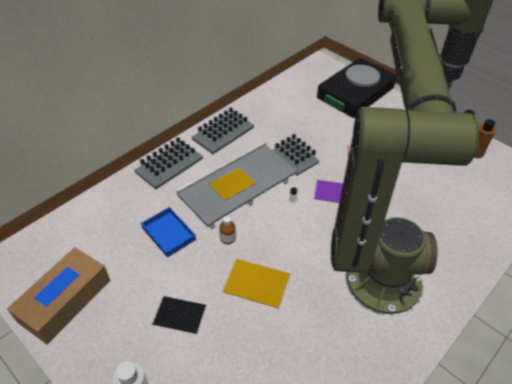

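The top view shows the ledge deck with corners near (190,129), (313,143), (307,197) and (183,184), and the small yellow plate at (241,160). The tray is at (159,153), on the +y side. The rack is at (334,173), the bottle at (194,199) and the vial at (284,213). The larger yellow sheet at (177,260) is a decoy.

```bash
cat > h.py <<'E'
import cv2,numpy as np
from scipy.spatial.transform import Rotation as R
from station import env
def cal(n,obs=None):
    c=env.get_calibration(n); f=192/np.tan(np.radians(c["fovy"])/2)
    if n=="wrist":
        T=np.eye(4);T[:3,:3]=R.from_rotvec(obs["eef_rot"]).as_matrix();T[:3,3]=obs["tcp_pos"];T=T@c["tool_from_camera"]
    else: T=np.array(c["extrinsics"])
    return f,c["cx"],c["cy"],T
def ray(C,p):
    f,cx,cy,T=C; d=T[:3,:3]@np.array([(p[0]-cx)/f,(p[1]-cy)/f,1]); return T[:3,3],d/np.linalg.norm(d)
def onz(C,p,z):
    o,d=ray(C,p); return o+d*(z-o[2])/d[2]
def tri(C1,p1,C2,p2):
    o1,d1=ray(C1,p1);o2,d2=ray(C2,p2)
    s=np.linalg.lstsq(np.c_[d1,-d2],o2-o1,rcond=None)[0]; a=o1+d1*s[0];b=o2+d2*s[1]; return (a+b)/2,np.linalg.norm(a-b)
def pix(C,P):
    f,cx,cy,T=C; q=T[:3,:3].T@(np.array(P)-T[:3,3]); return np.array([cx+f*q[0]/q[2],cy+f*q[1]/q[2]])
def blobs(im,lo,hi,amin=60):
    m=cv2.inRange(cv2.cvtColor(im,cv2.COLOR_RGB2HSV),lo,hi)
    cs,_=cv2.findContours(m,cv2.RETR_EXTERNAL,cv2.CHAIN_APPROX_NONE)
    return [c for c in cs if cv2.contourArea(c)>amin],m
YEL=((12,150,80),(32,255,255)); BLU=((100,150,60),(125,255,255))
def show(C,cs,z):
    for c in cs:
        r=cv2.minAreaRect(c); q=np.array([onz(C,p,z)[:2] for p in cv2.boxPoints(r)])
        print("px",np.round(r[0],1),"area",cv2.contourArea(c),"ctr",np.round(q.mean(0),4),"corners",np.round(q,3).tolist())
E
python3 - <<'E'
from h import *
top=cv2.imread("pics/top0.png")[:,:,::-1].copy();side=cv2.imread("pics/side0.png")[:,:,::-1].copy()
Ct,Cs=cal("top"),cal("side")
for im,C,n in((top,Ct,"top"),(side,Cs,"side")):
    print(n);show(C,blobs(im,*YEL)[0],.065);print("blue");show(C,blobs(im,*BLU)[0],.03)
def ctr(im,n):
    c=[c for c in blobs(im,*YEL)[0]]
    c=[x for x in c if cv2.contourArea(x)>150]
    return c
def mom(c): m=cv2.moments(c);return m["m10"]/m["m00"],m["m01"]/m["m00"]
for a in ctr(top,0):
  for b in ctr(side,0):
    print(np.round(mom(a)),np.round(mom(b)),[np.round(x,4) for x in tri(Ct,mom(a),Cs,mom(b))])
# ledge
for n,im,C,p in(("top",top,Ct,(205,160)),("side",side,Cs,(205,200))):
    print(n,im[p[1],p[0]])
print("col profile top x=250 rows125-200",top[125:200,275].tolist())
for p in((190,129),(313,143),(307,197),(183,184)):print(p,np.round(onz(Ct,p,.06),3))
E
```

```text
top
px [176.9 259.4] area 2079.0 ctr [0.2691 0.2636] corners [[0.317, 0.352], [0.367, 0.248], [0.22, 0.176], [0.172, 0.279]]
px [240.3 159.8] area 1156.5 ctr [0.5683 0.082 ] corners [[0.535, 0.151], [0.623, 0.138], [0.602, 0.012], [0.514, 0.026]]
blue
px [158.3 152.9] area 1420.5 ctr [0.5937 0.3382] corners [[0.526, 0.399], [0.675, 0.384], [0.661, 0.277], [0.512, 0.293]]
px [ 34.3 139.9] area 543.5 ctr [0.63   0.7264] corners [[0.641, 0.793], [0.666, 0.672], [0.619, 0.66], [0.594, 0.78]]
side
px [255.8 282.2] area 1875.5 ctr [0.2451 0.3021] corners [[0.289, 0.387], [0.351, 0.289], [0.197, 0.216], [0.144, 0.316]]
px [227.  228.5] area 91.5 ctr [0.4406 0.2273] corners [[0.438, 0.255], [0.469, 0.226], [0.443, 0.199], [0.412, 0.229]]
px [232.1 183.2] area 686.5 ctr [0.5678 0.0814] corners [[0.621, 0.136], [0.601, -0.009], [0.514, 0.03], [0.536, 0.169]]
blue
px [ 56.4 285.9] area 591.0 ctr [0.6592 0.6935] corners [[0.67, 0.758], [0.698, 0.631], [0.647, 0.63], [0.621, 0.755]]
px [168.2 230.8] area 1313.5 ctr [0.5891 0.3442] corners [[0.67, 0.391], [0.684, 0.275], [0.505, 0.301], [0.498, 0.
[... 926 characters left out ...]
, 94], [91, 95, 94], [90, 94, 93], [91, 95, 94], [92, 96, 95], [93, 97, 97], [92, 96, 95], [90, 95, 94], [89, 94, 93], [87, 92, 91], [87, 91, 91], [89, 95, 94], [90, 94, 94], [91, 95, 95], [90, 95, 94], [91, 95, 95], [92, 97, 96], [93, 97, 96], [93, 97, 97], [94, 98, 98], [92, 97, 96], [93, 97, 96], [92, 97, 96], [92, 96, 95], [93, 97, 96], [94, 98, 97], [92, 97, 96], [93, 97, 96], [94, 98, 97], [93, 97, 96], [91, 96, 95], [93, 97, 96], [93, 97, 97], [86, 90, 89], [114, 113, 110], [134, 132, 127], [136, 135, 130], [137, 136, 131], [140, 138, 133], [141, 139, 134]]
(190, 129) [0.663 0.237 0.06 ]
(313, 143) [ 0.623 -0.138  0.06 ]
(307, 197) [ 0.458 -0.12   0.06 ]
(183, 184) [0.493 0.253 0.06 ]
```

```bash
cat >> h.py <<'E'
def ledge(C,im,ends=True):
    "grey deck in the top view -> world fit of its 4 sides"
    m=cv2.inRange(im,(74,78,76),(104,108,108)); 
    y=blobs(im,*YEL)[1]; m=cv2.morphologyEx(m|y,cv2.MORPH_OPEN,np.ones((3,3)))
    cs=cv2.findContours(m,cv2.RETR_EXTERNAL,cv2.CHAIN_APPROX_NONE)[0]
    return [c for c in cs if cv2.pointPolygonTest(c,(205.,160.),False)>=0]
E
python3 - <<'E'
from h import *
top=cv2.imread("pics/top0.png")[:,:,::-1].copy();side=cv2.imread("pics/side0.png")[:,:,::-1].copy()
Ct,Cs=cal("top"),cal("side")
show(Ct,ledge(Ct,top),.06)
# bottle: cap/top, vial
for n,p,z in(("bottle",(194,199),.1),("vial",(284,213),.052),("rack",(334,173),.055)): print(n,np.round(onz(Ct,p,z),3))
print("ledge corner tri", [np.round(tri(Ct,a,Cs,b)[0],3) for a,b in(((183,184),(212,222)),((190,129),(180,192)))])
E
python3 -m handwheel '{"jaw":[0,0,0,0],"delta_pos":[[-0.3,0.3,0],[-0.6,0.6,0],[-1,1,0],[-1,1,0]],"delta_rot":[[0,0,0.02],[0,0,0.04],[0,0,0.06],[0,0,0.075]]}'
```

```text
px [247.8 162.8] area 6701.0 ctr [0.5607 0.0597] corners [[0.498, 0.256], [0.667, 0.241], [0.623, -0.14], [0.455, -0.119]]
bottle [0.444 0.213 0.1  ]
vial [ 0.41  -0.051  0.052]
rack [ 0.533 -0.202  0.055]
ledge corner tri [array([0.489, 0.249, 0.075]), array([0.658, 0.234, 0.07 ])]
time_s: 0.5
tcp_pos: [0.275, -0.4273, 0.2315]
eef_rot: [0.163, 3.136, 0.0]
ft_force: [0.0, -0.1, 0.7]
finger_gap: 0.329
gripper_force: 0.0
```

```bash

python3 -m handwheel '{"jaw":[0,0,0],"delta_pos":[[-0.15,0.45,0],[-0.3,0.9,0],[-0.3,0.9,0]],"delta_rot":[[0,0,0],[0,0,0],[0,0,0]]}' | sed -n 2p
python3 -m handwheel '{"jaw":[0,0,0],"delta_pos":[[-0.2,0.45,0],[-0.4,0.9,0],[-0.4,0.9,0]],"delta_rot":[[0,0,0],[0,0,0],[0,0,0]]}'| sed -n 2p
python3 -m handwheel '{"jaw":[0,0,0],"delta_pos":[[-0.2,0.45,0],[-0.4,0.9,0],[-0.4,0.9,0]],"delta_rot":[[0,0,0],[0,0,0],[0,0,0]]}'| sed -n 2p
python3 -m handwheel '{"jaw":[0,0,0],"delta_pos":[[-0.2,0.45,0],[-0.4,0.9,0],[-0.4,0.9,0]],"delta_rot":[[0,0,0],[0,0,0],[0,0,0]]}'| sed -n 2p
python3 -m handwheel '{"jaw":[0,0,0],"delta_pos":[[-0.2,0.45,0],[-0.4,0.9,0],[-0.4,0.9,0]],"delta_rot":[[0,0,0],[0,0,0],[0,0,0]]}'| sed -n 2p
python3 -m handwheel '{"jaw":[0,0,0,0],"delta_pos":[[-0.1,0.45,0],[-0.1,0.8,0],[-0.1,0.8,0],[-0.1,0.8,0]],"delta_rot":[[0,0,0],[0,0,0],[0,0,0],[0,0,0]]}'
python3 - <<'E'
from h import *
o=env.get_obs();im=env.snapshot("wrist");cv2.imwrite("pics/w1.png",im[:,:,::-1]);import pickle;pickle.dump(o,open("w1.pkl","wb"))
C=cal("wrist",o);show(C,blobs(im,*YEL)[0],.065)
E
```

```text
tcp_pos: [0.3146, -0.3402, 0.2314]
tcp_pos: [0.3636, -0.2547, 0.2308]
tcp_pos: [0.4121, -0.1696, 0.2304]
tcp_pos: [0.4608, -0.0846, 0.2299]
tcp_pos: [0.5097, 0.0004, 0.2294]
time_s: 2.4
tcp_pos: [0.5267, 0.0758, 0.2309]
eef_rot: [-0.16, -3.137, 0.001]
ft_force: [-0.0, -0.1, -0.6]
finger_gap: 0.001
gripper_force: 0.0
px [270.9 208.6] area 7727.5 ctr [0.5699 0.0827] corners [[0.603, 0.008], [0.515, 0.026], [0.535, 0.152], [0.626, 0.144]]
px [392.5  83.5] area 1099.0 ctr [0.4495 0.2153] corners [[0.424, 0.195], [0.428, 0.235], [0.475, 0.237], [0.471, 0.195]]
px [414.5   5. ] area 110.0 ctr [0.3819 0.2341] corners [[0.377, 0.224], [0.379, 0.244], [0.387, 0.244], [0.385, 0.224]]
```

View pics/w1.png

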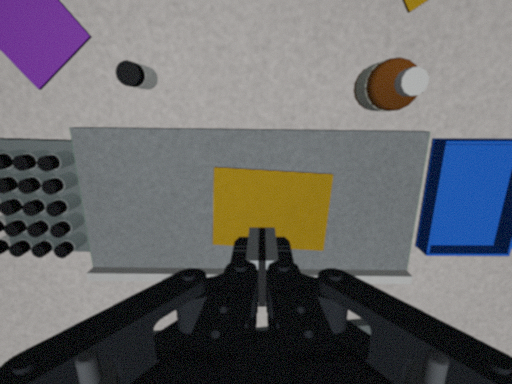

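The wrist view shows the plate at about (214–332, 167–249). The deck's front edge is near row 130, the upstand foot near row 268, and the ledge ends run from (72,128) to (92,270) and from (428,132) to (408,272). The tray is on the right, which is +y.

```bash
python3 - <<'E'
from h import *
import pickle
o=pickle.load(open("w1.pkl","rb"));C=cal("wrist",o);im=cv2.imread("pics/w1.png")
g=cv2.GaussianBlur(cv2.cvtColor(im,cv2.COLOR_BGR2GRAY),(3,3),0).astype(float)
for u in(130,180,380):print(u,"front",g[120:138,u].astype(int).tolist(),"back",g[258:284,u].astype(int).tolist())
def edge(a,lo,hi):
    d=np.abs(np.diff(a[lo:hi]));i=d.argmax();return lo+i+.5
F=[onz(C,(u,edge(g[:,u],118,142)),.06)[:2] for u in range(90,410,8)]
E=[onz(C,(edge(g[v],395,440),v),.06)[:2] for v in range(145,260,6)]
W=[onz(C,(edge(g[v],68,100),v),.06)[:2] for v in range(145,260,6)]
for n,P in(("front",F),("+y",E),("-y",W)):
    vx,vy,x,y=cv2.fitLine(np.float32(P),cv2.DIST_HUBER,0,.001,.001).ravel();print(n,"pt",round(x,4),round(y,4),"ang",np.degrees(np.arctan2(vy,vx)).round(2))
c=max(blobs(im[:,:,::-1].copy(),*YEL)[0],key=cv2.contourArea)
c=c[:,0];P=np.array([onz(C,p,.065)[:2] for p in c])
q=cv2.approxPolyDP(c[:,None],6,True)[:,0];print("poly",[(tuple(p),np.round(onz(C,p,.065)[:2],4).tolist()) for p in q.tolist()])
print(o["tcp_pos"],o["eef_rot"])
E
```

```text
130 front [159, 160, 160, 160, 161, 161, 153, 133, 116, 113, 116, 117, 116, 114, 115, 117, 119, 120] back [114, 115, 115, 115, 113, 113, 113, 112, 107, 97, 88, 85, 85, 86, 98, 125, 151, 164, 166, 165, 164, 164, 163, 161, 158, 158]
180 front [163, 163, 164, 165, 167, 169, 165, 147, 123, 111, 113, 116, 117, 117, 118, 120, 120, 119] back [114, 115, 115, 114, 115, 117, 117, 115, 110, 104, 94, 80, 61, 38, 21, 16, 13, 15, 17, 17, 16, 12, 10, 11, 13, 13]
380 front [160, 160, 159, 159, 158, 158, 159, 160, 158, 146, 124, 110, 110, 113, 114, 115, 115, 114] back [115, 116, 117, 117, 115, 112, 111, 111, 112, 114, 114, 109, 97, 89, 89, 90, 95, 115, 143, 163, 170, 171, 170, 170, 169, 167]
front pt 0.4778 0.065 ang 83.56
+y pt 0.5669 0.2548 ang -6.14
-y pt 0.5347 -0.1364 ang -16.3
poly [((214, 169), [0.5169, 0.0259]), ((214, 243), [0.6036, 0.0131]), ((233, 244), [0.6071, 0.0349]), ((250, 226), [0.5866, 0.057]), ((272, 226), [0.5892, 0.082]), ((291, 248), [0.619, 0.1015]), ((322, 249), [0.624, 0.1375]), ((332, 175), [0.5364, 0.1522])]
[0.52668383 0.07579735 0.2309388 ] [-1.60088134e-01 -3.13666062e+00  1.14300076e-03]
```

```bash

python3 -m handwheel '{"jaw":[0,0,0],"delta_pos":[[0.32,0.11,0.2],[0.32,0.11,0.6],[0.32,0.11,0.9]],"delta_rot":[[0,0,0.0014],[0,0,0.0014],[0,0,0.0014]]}'
python3 -m handwheel '{"jaw":[0,0,0,0],"delta_pos":[[0,0,0.3],[0,0,0.6],[0,0,0.72],[0,0,0.72]],"delta_rot":[[0,0,0],[0,0,0],[0,0,0],[0,0,0]]}'
```

```text
time_s: 2.75
tcp_pos: [0.4953, 0.0895, 0.1401]
eef_rot: [0.176, 3.136, 0.002]
ft_force: [-0.1, -1.0, -0.8]
finger_gap: -0.003
gripper_force: 0.0
time_s: 3.15
tcp_pos: [0.4952, 0.0892, 0.068]
eef_rot: [-0.177, -3.134, 0.002]
ft_force: [-0.3, -0.4, 0.1]
finger_gap: 0.007
gripper_force: 0.0
```

```bash

python3 -m handwheel '{"jaw":[0,0,0,0],"delta_pos":[[0,0,0.01],[0,0,0.03],[0,0,0.05],[0,0,0.05]],"delta_rot":[[0,0,0],[0,0,0],[0,0,0],[0,0,0]]}' | sed -n '2p;4p'
python3 -m handwheel '{"jaw":[0,0],"delta_pos":[[0,0,0.01],[0,0,0.01]],"delta_rot":[[0,0,0],[0,0,0]]}' | sed -n '2p;4p'
```

```text
tcp_pos: [0.4961, 0.0909, 0.0647]
ft_force: [-0.5, -0.7, 0.7]
tcp_pos: [0.496, 0.0908, 0.0633]
ft_force: [-0.2, -0.3, 0.1]
```

```bash

python3 -m handwheel '{"jaw":[0,0],"delta_pos":[[0,0,0.01],[0,0,0.01]],"delta_rot":[[0,0,0],[0,0,0]]}' | sed -n '2p;4p'
python3 -m handwheel '{"jaw":[0,0],"delta_pos":[[0,0,0.01],[0,0,0.01]],"delta_rot":[[0,0,0],[0,0,0]]}' | sed -n '2p;4p'
```

```text
tcp_pos: [0.4959, 0.0907, 0.0622]
ft_force: [0.3, -0.5, 0.2]
tcp_pos: [0.4959, 0.0907, 0.0611]
ft_force: [0.4, 0.2, -0.3]
```

```bash

python3 -m handwheel '{"jaw":[0,0,0,0,0,0],"delta_pos":[[-0.08,0,0],[-0.14,0,0],[-0.20,0,0],[-0.27,0,0],[-0.34,0,0],[-0.34,0,0]],"delta_rot":[[0,0,0],[0,0,0],[0,0,0],[0,0,0],[0,0,0],[0,0,0]]}' | sed -n '2p;4p'
python3 -m handwheel '{"jaw":[0,0,0,0],"delta_pos":[[-0.02,0,0],[-0.04,0,0],[-0.06,0,0],[-0.06,0,0]],"delta_rot":[[0,0,0],[0,0,0],[0,0,0],[0,0,0]]}' | sed -n '2p;4p'
python3 -m handwheel '{"jaw":[0,0,0],"delta_pos":[[-0.02,0,0],[-0.04,0,0],[-0.04,0,0]],"delta_rot":[[0,0,0],[0,0,0],[0,0,0]]}' | sed -n '2p;4p'
```

```text
tcp_pos: [0.5307, 0.0868, 0.0611]
ft_force: [-0.2, 0.0, -0.4]
tcp_pos: [0.5359, 0.0862, 0.0612]
ft_force: [-0.6, 1.2, -1.4]
tcp_pos: [0.5399, 0.0858, 0.0613]
ft_force: [-0.3, -0.1, 0.5]
```

```bash
cat >> h.py <<'E'
EX=np.array([.9938,-.1108]);EY=np.array([.1108,.9938])
def look(tag,n="top"):
    o=env.get_obs();im=env.snapshot(n);cv2.imwrite(f"pics/{tag}.png",im[:,:,::-1]);C=cal(n,o)
    c=[c for c in blobs(im,*YEL)[0] if cv2.contourArea(c)>100]
    for c in c:
        q=cv2.approxPolyDP(c,3 if n=="top" else 5,True)[:,0]; P=np.array([onz(C,p,.065)[:2] for p in q])
        print("s-corners mm",[(round(1e3*(p@EX)),round(1e3*(p@EY))) for p in P], "hullrect", cv2.minAreaRect(np.float32([1e3*np.array([p@EX,p@EY]) for p in [onz(C,x,.065)[:2] for x in c[:,0]]])))
    t=o["tcp_pos"][:2];print("tcp s",np.round([t@EX*1e3,t@EY*1e3],1),o["time_s"])
E
python3 -c "
from h import *
look('w2','wrist');look('t2','top')"
```

```text
s-corners mm [(567, 194), (573, 194), (584, 208), (575, 206)] hullrect ((575.4560546875, 201.4907989501953), (21.097862243652344, 5.9466071128845215), 53.20297622680664)
s-corners mm [(567, 97), (576, 86), (584, 83), (574, 97)] hullrect ((575.4922485351562, 90.10324096679688), (6.122054576873779, 21.055805206298828), 36.44918441772461)
s-corners mm [(565, 144), (580, 142), (581, 149), (565, 148)] hullrect ((573.13623046875, 145.76344299316406), (7.4643378257751465, 15.580777168273926), 89.98626708984375)
s-corners mm [(539, 165), (545, 170), (541, 187), (552, 211), (539, 209)] hullrect ((542.2114868164062, 188.7269744873047), (47.242408752441406, 13.585455894470215), 78.06001281738281)
s-corners mm [(552, 82), (541, 105), (545, 122), (538, 127), (536, 85)] hullrect ((544.156494140625, 104.91339874267578), (44.85490036010742, 16.546133041381836), 89.99249267578125)
s-corners mm [(415, 245), (425, 244), (433, 247), (442, 256), (415, 250)] hullrect ((428.9472351074219, 248.818603515625), (29.360227584838867, 8.295219421386719), 13.412569046020508)
tcp s [527.1 145.1] 5.45
s-corners mm [(289, 362), (272, 380), (143, 295), (155, 285), (249, 350), (254, 333)] hullrect ((217.07220458984375, 327.3216552734375), (160.06532287597656, 31.345096588134766), 32.53089141845703)
s-corners mm [(624, 111), (556, 106), (547, 83), (624, 84)] hullrect ((586.1099243164062, 94.2120361328125), (79.7291030883789, 28.498046875), 4.134390354156494)
tcp s [527.1 145.1] 5.5
```

View pics/w2.png

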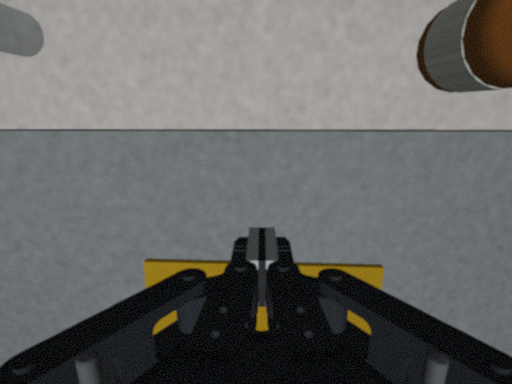

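The front edge of the plate now runs from (146,260) to (382,265), across the fingers, so it is almost against the upstand. I'll press on until the force rises.

```bash

for i in 1 ; do :; done
python3 -m handwheel '{"jaw":[0,0,0],"delta_pos":[[-0.01,0,0],[-0.02,0,0],[-0.02,0,0]],"delta_rot":[[0,0,0],[0,0,0],[0,0,0]]}' | sed -n '2p;4p'
python3 -m handwheel '{"jaw":[0,0,0],"delta_pos":[[-0.01,0,0],[-0.02,0,0],[-0.02,0,0]],"delta_rot":[[0,0,0],[0,0,0],[0,0,0]]}' | sed -n '2p;4p'
```

```text
tcp_pos: [0.5415, 0.0856, 0.0613]
ft_force: [-2.4, -0.4, 0.9]
tcp_pos: [0.5422, 0.085, 0.0612]
ft_force: [-10.4, 0.1, 4.8]
```

```bash

python3 -m handwheel '{"jaw":[0,0,0,0,0],"delta_pos":[[0.1,0,0],[0.1,0,-0.45],[0.1,-0.5,-0.5],[0.1,-1,-0.5],[0.1,-1,-0.5]],"delta_rot":[[0,0,0],[0,0,0],[0,0,0],[0,0,0],[0,0,0]]}' | sed -n '2p;4p'
python3 -m handwheel '{"jaw":[0,0,0,0,0,0],"delta_pos":[[-0.4,0,0],[-0.66,0,0],[-0.66,0,0.3],[-0.66,0,0.44],[-0.66,0,0.48],[-0.66,0,0.48]],"delta_rot":[[0,0,0],[0,0,0],[0,0,0],[0,0,0],[0,0,0],[0,0,0]]}' | sed -n '2p;4p'
python3 -c "
from h import *
look('w3','wrist')"
```

```text
tcp_pos: [0.5223, -0.0166, 0.1123]
ft_force: [0.2, -0.7, -0.5]
tcp_pos: [0.5878, -0.0201, 0.0631]
ft_force: [-0.0, -0.2, 1.1]
s-corners mm [(540, 81), (601, 80), (603, 91), (633, 145), (633, 189), (541, 167)] hullrect ((586.4793701171875, 134.97540283203125), (109.79027557373047, 92.13025665283203), 88.96871948242188)
tcp s [586.4  45.1] 7.25
```

View pics/w3.png

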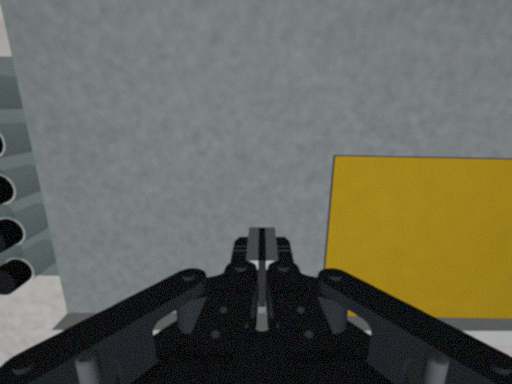

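The plate lies square on the upstand, with its −y end at pixel column ~330. Now I'll push it along the ledge.

```bash

python3 -m handwheel '{"jaw":[0,0,0,0,0,0,0,0],"delta_pos":[[0,0.08,0.015],[0,0.16,0.015],[0,0.24,0.015],[0,0.34,0.015],[0,0.44,0.015],[0,0.54,0.015],[0,0.6,0.015],[0,0.6,0.015]],"delta_rot":[[0,0,0],[0,0,0],[0,0,0],[0,0,0],[0,0,0],[0,0,0],[0,0,0],[0,0,0]]}' | sed -n '2p;4p'
python3 -c "
from h import *
look('w4','wrist')"
```

```text
tcp_pos: [0.5949, 0.0406, 0.0616]
ft_force: [0.2, 0.3, -0.7]
s-corners mm [(540, 114), (582, 115), (585, 121), (604, 128), (606, 137), (600, 141), (601, 150), (631, 203), (630, 243), (608, 243), (539, 227)] hullrect ((584.9406127929688, 178.519775390625), (91.25585174560547, 129.15814208984375), 0.053917936980724335)
tcp s [586.7 106.3] 8.1
```

```bash

python3 -m handwheel '{"jaw":[0,0,0,0,0,0],"delta_pos":[[0,0.09,0],[0,0.18,0],[0,0.28,0],[0,0.38,0],[0,0.45,0],[0,0.45,0]],"delta_rot":[[0,0,0],[0,0,0],[0,0,0],[0,0,0],[0,0,0],[0,0,0]]}' | sed -n '2p;4p'
python3 -m handwheel '{"jaw":[0,0,0,0,0,0],"delta_pos":[[0,0.09,0],[0,0.18,0],[0,0.28,0],[0,0.36,0],[0,0.42,0],[0,0.42,0]],"delta_rot":[[0,0,0],[0,0,0],[0,0,0],[0,0,0],[0,0,0],[0,0,0]]}' | sed -n '2p;4p'
python3 -c "
from h import *
look('w5','wrist');look('t5')"
```

```text
tcp_pos: [0.6, 0.0854, 0.0618]
ft_force: [0.2, 0.2, -0.8]
tcp_pos: [0.6047, 0.1269, 0.0618]
ft_force: [-0.3, 0.1, 0.3]
s-corners mm [(539, 314), (540, 202), (582, 201), (585, 208), (604, 216), (601, 237), (631, 290), (630, 329), (608, 330)] hullrect ((585.0933227539062, 265.59307861328125), (91.80166625976562, 128.87213134765625), 0.31607961654663086)
tcp s [586.9 193.1] 9.35
s-corners mm [(278, 381), (143, 292)] hullrect ((210.32305908203125, 336.7320556640625), (161.32977294921875, 9.592418670654297), 33.532798767089844)
s-corners mm [(572, 202), (587, 256), (540, 317), (541, 204)] hullrect ((563.24560546875, 259.4764099121094), (49.13695526123047, 115.85833740234375), 0.24541032314300537)
tcp s [586.8 192.8] 9.4
```

View pics/w5.png

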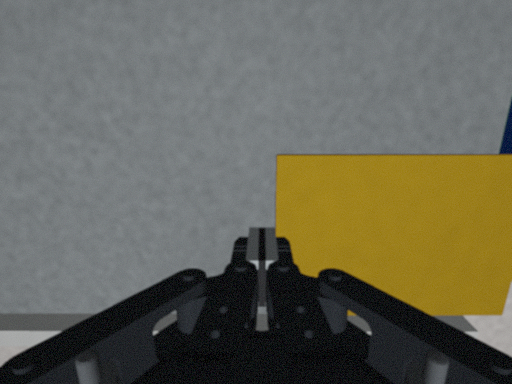

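The plate is square, with its −y edge at column 277, and the upstand ends near column 470. I'll push 12 mm more, back off and check the overhang.

```bash

python3 -m handwheel '{"jaw":[0,0,0,0],"delta_pos":[[0,0.06,0],[0,0.1,0],[0,0.12,0],[0,0.12,0]],"delta_rot":[[0,0,0],[0,0,0],[0,0,0],[0,0,0]]}' | sed -n '2p;4p'
python3 -m handwheel '{"jaw":[0,0,0,0,0,0],"delta_pos":[[0,-0.05,0],[0,-0.1,0],[0.1,-0.1,-0.4],[0.5,0.1,-0.9],[0.8,0.4,-1],[0.8,0.4,-1]],"delta_rot":[[0,0,0],[0,0,0],[0,0,0],[0,0,0],[0,0,0],[0,0,0]]}' | sed -n '2p;4p'
python3 -c "
from h import *
look('w6','wrist');look('t6')"
```

```text
tcp_pos: [0.6059, 0.1381, 0.0618]
ft_force: [0.3, 0.0, -0.2]
tcp_pos: [0.5303, 0.1888, 0.1663]
ft_force: [0.2, -0.1, 0.1]
s-corners mm [(540, 340), (539, 214), (583, 213), (556, 223), (551, 234), (542, 236), (541, 257), (556, 273), (589, 285), (593, 300), (584, 319), (595, 341)] hullrect ((566.6632080078125, 276.8431701660156), (56.806312561035156, 127.96968841552734), 0.4882194697856903)
s-corners mm [(400, 262), (409, 249), (425, 245), (440, 253), (445, 275), (434, 289), (413, 290), (401, 278)] hullrect ((422.2309265136719, 268.3005676269531), (46.806400299072266, 46.47399139404297), 84.61659240722656)
tcp s [506.1 246.4] 10.45
s-corners mm [(296, 351), (286, 316), (190, 219), (200, 203), (337, 288)] hullrect ((249.612060546875, 275.02239990234375), (161.95831298828125, 76.3565902709961), 33.7733154296875)
s-corners mm [(627, 265), (553, 236), (552, 215), (627, 216)] hullrect ((590.2429809570312, 235.41018676757812), (80.69635772705078, 48.67391586303711), 7.601996898651123)
tcp s [506.  246.1] 10.5
```

View pics/w6.png

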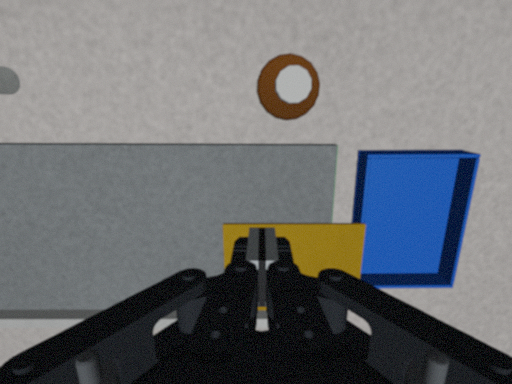

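The ledge's +y end shows at column ~337 (row 145) falling to ~332 (row 220). The plate's front edge runs from (223,224) to (365,224).

```bash
python3 - <<'E'
from h import *
o=env.get_obs();C=cal("wrist",o);im=cv2.imread("pics/w6.png");g=cv2.GaussianBlur(cv2.cvtColor(im,cv2.COLOR_BGR2GRAY),(3,3),0).astype(float)
for v in range(150,222,10):
    d=np.abs(np.diff(g[v,322:348]));u=322+d.argmax()+.5;p=onz(C,(u,v),.06)[:2];print(v,u,round(p@EX*1e3,1),round(p@EY*1e3,1))
print(g[190,320:350].astype(int))
m=blobs(im[:,:,::-1].copy(),*YEL)[1]
for v in(230,236,242,250,260,270): 
    u=np.nonzero(m[v])[0];print(v,[[round(float(onz(C,(x,v),.065)[:2]@E_*1e3),1) for E_ in(EX,EY)] for x in(u[0]-.5,u[-1]+.5)])
for x in(226,240,340,350,360):
    v=np.nonzero(m[:,x])[0][0]-.5;p=onz(C,(x,v),.065)[:2];print("front",x,round(p@EX*1e3,1),round(p@EY*1e3,1))
E
```

```text
150 336.5 472.3 309.0
160 336.5 480.8 309.7
170 335.5 489.5 309.5
180 334.5 498.4 309.2
190 333.5 507.4 309.0
200 333.5 516.6 309.7
210 332.5 526.0 309.5
220 331.5 535.6 309.2
[113 113 113 116 118 120 120 120 120 118 116 115 117 125 139 153 160 161
 161 161 163 165 166 166 164 162 161 161 163 165]
230 [[543.3, 212.0], [543.2, 337.2]]
236 [[549.2, 211.8], [549.0, 336.9]]
242 [[555.1, 211.6], [555.0, 337.5]]
250 [[563.1, 211.3], [563.0, 337.4]]
260 [[573.3, 211.9], [573.2, 337.5]]
270 [[583.7, 280.6], [583.7, 337.6]]
front 226 537.1 214.4
front 240 537.0 226.9
front 340 536.9 315.7
front 350 536.9 324.6
front 360 536.9 333.5
```

```bash

python3 -m handwheel '{"jaw":[0,0,0],"delta_pos":[[0,0.25,0.4],[0,0.25,0.7],[0,0.25,0.7]],"delta_rot":[[0,0,0],[0,0,0],[0,0,0]]}' | sed -n '2p;4p'
python3 -m handwheel '{"jaw":[0,0,0],"delta_pos":[[0,0,0.25],[0,0,0.35],[0,0,0.35]],"delta_rot":[[0,0,0],[0,0,0],[0,0,0]]}' | sed -n '2p;4p'
python3 -m handwheel '{"jaw":[0,0,0,0],"delta_pos":[[-0.1,0,0],[-0.17,0,0],[-0.2,0,0],[-0.2,0,0]],"delta_rot":[[0,0,0],[0,0,0],[0,0,0],[0,0,0]]}' | sed -n '2p;4p'
```

```text
tcp_pos: [0.531, 0.2089, 0.085]
ft_force: [-0.4, 0.1, -0.9]
tcp_pos: [0.5344, 0.2103, 0.0601]
ft_force: [-6.3, -1.0, 11.0]
tcp_pos: [0.5544, 0.2087, 0.0601]
ft_force: [-7.3, -0.2, 10.7]
```

```bash

python3 -m handwheel '{"jaw":[0,0,0],"delta_pos":[[0,0,-0.025],[0,0,-0.025],[0,0,-0.025]],"delta_rot":[[0,0,0],[0,0,0],[0,0,0]]}' | sed -n '2p;4p'
python3 -m handwheel '{"jaw":[0,0,0],"delta_pos":[[-0.01,0,0],[-0.015,0,0],[-0.015,0,0]],"delta_rot":[[0,0,0],[0,0,0],[0,0,0]]}' | sed -n '2p;4p'
```

```text
tcp_pos: [0.5541, 0.2086, 0.0602]
ft_force: [0.9, -0.4, 4.1]
tcp_pos: [0.5544, 0.2085, 0.0601]
ft_force: [-6.4, -0.3, 8.0]
```

```bash

python3 -m handwheel '{"jaw":[0,0,0],"delta_pos":[[0,0,-0.02],[0,0,-0.02],[0,0,-0.02]],"delta_rot":[[0,0,0],[0,0,0],[0,0,0]]}' | sed -n '2p;4p'
python3 -m handwheel '{"jaw":[0,0,0],"delta_pos":[[-0.01,0,0],[-0.015,0,0],[-0.015,0,0]],"delta_rot":[[0,0,0],[0,0,0],[0,0,0]]}' | sed -n '2p;4p'
```

```text
tcp_pos: [0.5547, 0.2087, 0.061]
ft_force: [-3.0, -1.4, 2.4]
tcp_pos: [0.5565, 0.2087, 0.0611]
ft_force: [-2.0, -0.3, 0.6]
```

```bash

python3 -m handwheel '{"jaw":[0,0,0],"delta_pos":[[-0.01,0,0],[-0.015,0,0],[-0.015,0,0]],"delta_rot":[[0,0,0],[0,0,0],[0,0,0]]}' | sed -n '2p;4p'
python3 -m handwheel '{"jaw":[0,0,0],"delta_pos":[[-0.005,0,0],[-0.01,0,0],[-0.01,0,0]],"delta_rot":[[0,0,0],[0,0,0],[0,0,0]]}' | sed -n '2p;4p'
```

```text
tcp_pos: [0.557, 0.2085, 0.061]
ft_force: [-6.8, -0.2, 2.5]
tcp_pos: [0.5572, 0.2085, 0.061]
ft_force: [-12.5, 1.1, 4.8]
```

Plate is pressed firmly on the upstand at 12 N. I'll back straight off, lift, move aside and verify.

```bash

python3 -m handwheel '{"jaw":[0,0,0,0,0],"delta_pos":[[0.1,0,0],[0.15,0,-0.1],[0.2,0,-0.5],[0.4,0,-1],[0.4,0,-1]],"delta_rot":[[0,0,0],[0,0,0],[0,0,0],[0,0,0],[0,0,0]]}' | sed -n '2p;4p'
python3 -m handwheel '{"jaw":[0,0,0,0],"delta_pos":[[0.3,-0.4,-0.2],[0.6,-0.8,-0.4],[0.6,-1,-0.5],[0.6,-1,-0.5]],"delta_rot":[[0,0,0],[0,0,0],[0,0,0],[0,0,0]]}' | sed -n '2p;4p'
python3 - <<'E'
from h import *
look('w7','wrist');look('t7')
a=cv2.imread('pics/w7.png');b=cv2.imread('pics/t7.png')[100:260,120:400];b=cv2.resize(b,None,fx=1.43,fy=1.43)
b=cv2.copyMakeBorder(b,0,max(0,384-b.shape[0]),0,0,cv2.BORDER_CONSTANT)[:384,:288];cv2.imwrite('pics/v7.png',np.hstack([a,b]))
E
```

```text
tcp_pos: [0.5212, 0.214, 0.1705]
ft_force: [0.5, -0.0, 0.4]
tcp_pos: [0.4488, 0.1184, 0.216]
ft_force: [-0.2, 0.3, 1.0]
s-corners mm [(598, 272), (611, 272), (632, 302)] hullrect ((615.5983276367188, 286.7157287597656), (44.190338134765625, 12.664194107055664), 52.92198944091797)
s-corners mm [(542, 255), (586, 341), (542, 339)] hullrect ((547.1573486328125, 306.9154968261719), (97.07421112060547, 40.29268264770508), 61.299156188964844)
s-corners mm [(543, 211), (553, 231), (541, 240)] hullrect ((546.577392578125, 225.27984619140625), (28.27920150756836, 12.375601768493652), 85.73583984375)
s-corners mm [(400, 276), (400, 258), (412, 246), (430, 245), (440, 255), (443, 269), (432, 262), (416, 266), (417, 289)] hullrect ((418.8622131347656, 264.26824951171875), (37.97492218017578, 45.6807861328125), 52.856056213378906)
s-corners mm [(275, 231), (344, 275), (291, 359), (275, 350)] hullrect ((283.10028076171875, 295.4122009277344), (82.91102600097656, 101.05418395996094), 32.292850494384766)
tcp s [432.9 167.4] 14.25
s-corners mm [(331, 287), (276, 327), (179, 236), (206, 204)] hullrect ((249.6648712158203, 268.2413635253906), (155.23390197753906, 66.78163146972656), 34.57028579711914)
s-corners mm [(543, 339), (543, 311), (586, 271), (587, 213), (627, 213), (627, 339)] hullrect ((586.0422973632812, 276.1724548339844), (88.4360580444336, 127.25537109375), 0.24598315358161926)
tcp s [432.8 168.4] 14.3
```

View pics/v7.png

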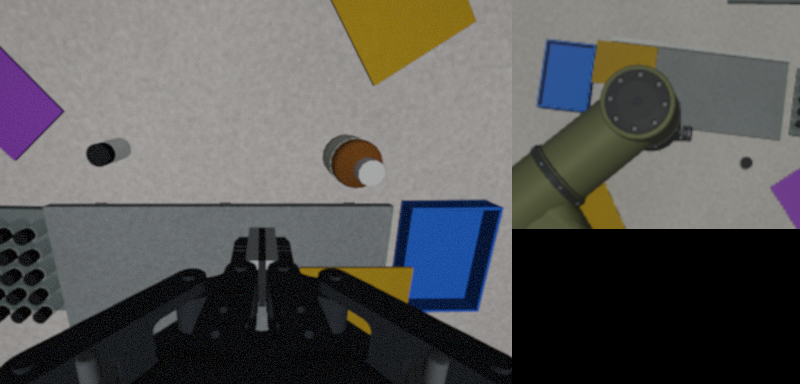

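The plate overhangs the tray end with its front corner at (413,268), and the ledge end is near column 388. The bottle, vial, rack and tray look undisturbed. One last check of the numbers.

```bash
python3 - <<'E'
from h import *
o=env.get_obs();C=cal("wrist",o);g=cv2.GaussianBlur(cv2.imread("pics/w7.png",0),(3,3),0).astype(float)
for v in range(215,264,8):
    u=376+np.abs(np.diff(g[v,376:396])).argmax()+.5;p=onz(C,(u,v),.06)[:2];print(v,u,(p@EY*1e3).round(1))
for v in(272,276,280):
    m=blobs(cv2.imread("pics/w7.png")[:,:,::-1].copy(),*YEL)[1];u=np.nonzero(m[v])[0][-1]+.5;print("plate",v,u,(onz(C,(u,v),.065)[:2]@EY*1e3).round(1))
t0,t7=[cv2.imread(f"pics/{n}.png").astype(int) for n in("top0","t7")]
for n,(x,y,r) in dict(tray=(159,153,25),rack=(334,173,26),vial=(284,213,10)).items(): print(n,np.abs(t0-t7)[y-r:y+r,x-r:x+r].max(2).mean().round(1))
E
```

```text
215 392.5 311.6
223 391.5 311.7
231 390.5 311.7
239 394.5 317.4
247 394.5 318.6
255 393.5 318.8
263 392.5 318.9
plate 272 411.5 339.3
plate 276 410.5 338.9
plate 280 409.5 338.5
tray 13.4
rack 4.3
vial 5.3
```

```bash
python3 -c "
from station import env
print(env.close_job())"
```

```text
the job is handed in; nothing more can be done
None
```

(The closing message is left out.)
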